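# Open the dry cabinet and hold its door wide

## Robot

A 6-joint arm with a two-finger parallel gripper is mounted at the origin on a cart in front of the work surface, level with it; the furniture and walls round the work are solid. World frame = base frame: x ahead of the robot, y to its left, z up, the work surface at z = 0. Lengths are in m, angles in rad, forces in N, time in s.
With the tool pointing down it reaches from about 0.35 to 0.875 m from the base axis. Payload 4.2 kg.
Tool frame: the origin (TCP) lies on the centre line of the jaws, within the pads' length; the fingertips stand ahead of it and the grasp point (between the pads) lies 6 mm ahead of it (robot.nose_length is the z of the fingertips in the tool frame, in m); z points along the fingers, y is the line along which they close (so a half turn about z gives the same grasp; the last joint's range is limited). The gripper opens to 87 mm and grips with 3 to 60 N. Pads are 19 mm wide; open, the fingers measure 117 mm over their backs; the gripper's body (75 mm by 190 mm) begins 51 mm behind the grasp point.
Start: joints at [1.553, 0.385, 0.008, 0, -1.194, -0.259], TCP at [0.171, 0.601, 0.248] pointing down, gripper open.
Joint ranges: [-3.14, 3.14], [-1.21, 2.06], [-1.07, 1.41], [-3.16, 2.05], [-2.99, -0.16], [-3.1, 3.1]. Speed limits (rad/s): [2.79, 2.79, 3.14, 3.14, 3.14, 3.14].

## Interface

Orientations are given as a unit quaternion [w, x, y, z].
In Python, from workcell import monitor, eyes, robot gives the robot as it stands.
- The arm moves only by the tool arm_command, never from a script. Its argument "steps" is a list of rows, each a list of 7 numbers: the turn, a rotation vector about the tool's x, y, z in units of 8 degrees (1.0 is 8 degrees), then the shift along the tool's x, y, z in units of 60 mm (1.0 is 60 mm), then the opening, from 0 (shut) to 1 (fully open). In form: [[ax, ay, az, x, y, z, jaw], ...]. A call has exactly 10 rows; each row shifts and turns the commanded pose from where the row before left it, along the tool's axes as they then stand; what a row does not reach is not made up. A row lasts 1/8 s, in which the tool goes at most 62.5 mm and 10.7 degrees, less where a joint would pass 70% of its speed; a pose out of reach is approached as far as the arm can. A call is refused whole if a number of a shift passes 1 or a number of a turn 1, either way. A call with a gripper value outside its range is refused whole. The fingers move at their own pace and stop on an object; "grip_force" is the grip in N (left out, the last holds). Time passes only in rows, so rows that do not move let the fingers close, or fill a call up. It gives the time, the measured TCP pose, the force, the opening and the grip force at its end, in the units of the state.
- monitor.state(): the state, without advancing time (a new reading comes with each control period).
- eyes.snapshot(name): name is "scene" or "top"; returns a dict with "img" (384x512x3 uint8, red, green, blue), "depth" (384x512 float32, m along the optical axis (not along the pixel's ray), 0 where there is no reading), "fx", "fy", "cx", "cy" (pixels), "R" (3x3) and "t" (3): a world point X has camera coordinates R X + t. Camera axes: x right, y down, z forward; pixel columns grow to the right and rows downward; lengths in m; the calibration is good to about 2 mm. A picture is of the moment at which its call begins.
- robot.close_job(): hands the job in; it is judged then, once.
Trained networks look in the newest picture that a camera, given by its name, has taken for a name from the list of things; names that differ only in an ending like _2 or _b are one class to them, and where a whole thing is asked for, a point or a joint stands for the part that bears it (a point fixed in the world has none). Each returns a list of dicts, best first, with "conf" (0 to 1); they miss things now and then, are a little off and sometimes report something else, mostly with a low value. They report only what shows in the picture. A call takes as long as a camera call.
- eyes.recognise(name, camera): "box" ([centre column, centre row, width, height] in pixels, round what is visible of it).
- eyes.masks_of(name, camera): "region" (384x512 bool, what is visible of it) and "box" ([centre column, centre row, width, height] in pixels, round what is visible of it).
The state is a dict: "time": time; "joint_positions": joint angles; "qvel": joint speeds; "joint_torque": joint torques, N m; "position": TCP position; "ee_rot": TCP orientation; "force": force on the tool from outside, world axes, zero at the start; "wrist_torque": the same for the moment, N m; "width": finger opening in m; "finger_force": force on a finger pad.
Only numpy, scipy, OpenCV 4.12 (cv2) and the standard library are available. Lean on these libraries where they do the work, as an engineer would, in place of code of your own. Each camera call takes 0.05 s, during which the arm holds its last target. There are 200 camera calls.

## Task

I have a batch of specimens ready for the little dry cabinet: please open it and hold the door wide for me. Squeeze the blue main catch first so that the door springs ajar against the orange safety catch, then squeeze the orange one so that the door springs free. Take the bar handle, swing the door past the click of its stay and finish while still holding it wide open, about square to the cabinet front or wider (it swings back if you let go), leaving the other things on the worktop where they are.

Things in the scene. Friction and masses are not known exactly. Their poses are not given: they have to be found in the camera images.
- cabinet: clear-walled dry cabinet, white base, posts and roof, fixed: 170 deep (x) x 220 wide (y) x 180 mm high to the roof. Origin: centre of its underside, on the worktop; its -x points out of the front, where the door is, +y to the left seen from the robot. Highest parts: the catches on the roof's front edge (232 mm). A chest of drawers 370 mm high (front at x = 0.62) stands 60 mm or more to its left
- door (a joint): door angle, rad: 0 shut, 1.9 end stop. Pane in a white frame 206 x 164 x 10 mm; opens counter-clockwise seen from above. Blue main catch squeezed: pops to 0.08, onto the orange safety catch; that squeezed: pops to about 0.27 and rests. Closing spring 0.3 N m/rad; a ball stay adds a 0.7 N m hump from 0.35 to 1.1. Let go beyond it, the door falls back to about 1.0; wide, the handle pulls 3 N
- main_catch (a point): centre between the two ribbed blue finger pads of the main catch, near the free (left) end of the door, 221 mm up. Pads side by side along the cabinet's y, 47 mm over the outsides (52 at the splayed top), 18 mm deep (x), 209 to 232 mm up; squeeze them together along y from above to the stop (about 30 mm over the outsides). 24 mm wide steel bracket under them, up to 204 mm. Axes: the cabinet's
- safety_catch (a point): the same point of the orange safety catch, of the same form and size, 90 mm to the right (-y) of the main one and 5 mm farther forward. Squeezed while the main catch still holds, it does nothing and springs back
- main_left (a joint): left (+y) lever of the blue main catch, rad: 0 at rest, about 0.26 when its jaw clears the door's striker, 0.42 fully squeezed; sprung, pivoted 21 mm below the middle of its pad; about 3 N at the pad to start it, 8 N to the stop. The two levers of a catch move independently; both must open
- main_right (a joint): right (-y) lever of the main catch, as main_left
- safety_left (a joint): left (+y) lever of the orange safety catch, as main_left
- safety_right (a joint): right (-y) lever of the safety catch, as main_left
- hinge_axis (a point): point on the door's vertical hinge axis at the right-hand (-y) end of the front, at the height of the handle's grip point (183 mm); axes: the cabinet's. The grip point moves about it on a circle of 169 mm radius
- bar_grip (a point): grip point on the handle: vertical steel bar, 12 mm diameter, 80 to 192 mm up, its axis 40 mm off the door's outer face near the free edge; upper standoff at 145 mm. Point on the axis, 183 mm up, 9 mm below the free top end. Turns with the door: -x away from the outer face, +y from hinge to free edge; from hinge_axis it lies 37 mm along its -x and 165 mm along its +y
- notebook: purple wire-bound notebook, 210 x 152 x 14 mm, lying left of the cabinet; bystander. Origin under its centre
- box_pale: small clear specimen box with a pale stone, 33 x 31 x 36 mm; bystander. Origin under its centre
- box_grey: small clear specimen box with a grey stone, 34 x 33 x 37 mm; bystander. Origin under its centre
- box_brown: small clear specimen box with a pinkish stone, 27 x 28 x 34 mm; bystander. Origin under its centre
- dish: round clear dish of grains, 60 mm across, 13 mm high; bystander. Origin under its centre
- slides: wooden box of thin sections with a lid, 104 x 155 x 55 mm; bystander. Origin under its centre
- tape: roll of tan tape lying flat, 98 mm across, 48 mm high; bystander. Origin under its centre

How it is judged:
On the way, in this order (a step that is already met when the one before it is completed fails the run):
1. the main catch alone has been squeezed and the door has sprung ajar, held by the safety catch (value of joint door above 0.045 rad and value of joint each of safety_left, safety_right below 0.1 rad), for 0.1 s.
2. the safety catch has been squeezed and the door has sprung free of it (value of joint door above 0.2 rad), for 0.1 s.
3. the door has swung past the click of its stay (value of joint door above 1.2 rad), for 0.1 s.
At the end, for the whole second after the job is handed in: The program ends with the gripper still on the door (at least 1 N between fingers and door), the door held still at 1.4 rad (80 degrees) or wider through the last second, not resting against any of the bystanders, and none of them moved more than 30 mm (value of joint door above 1.4 rad and velocity of joint door between -0.1 and 0.1 rad/s and contact force between the fingers and door above 1 N and contact force between each of notebook, box_pale, box_grey, box_brown, dish, slides, tape and door below 0.5 N and distance of each of notebook, box_pale, box_grey, box_brown, dish, slides, tape from where it was at the start of the episode below 0.03 m); the arm keeps its last pose, push and grip.
It fails at once if a bystander on the worktop was pushed more than 30 mm (distance of any of notebook, box_pale, box_grey, box_brown, dish, slides, tape from where it was at the start of the episode above 0.03 m).
It also fails if it takes over 61 s, if anything falls off the work surface, if the arm or the gripper's body presses on something with over 40 N, if the wrist force passes 120 N, or if a joint passes its speed limit or range.

## Working session

There is one attempt and no reset: what is moved stays moved. The work goes in short steps, Python scripts to look and compute and a tool call to move; the robot and the scene stay as the last step left them, time stands still between calls to the robot, and variables do not carry over. Pictures are saved under pics/ and viewed, at most 11 in all, crops included, and the job is handed in when it is done.

Besides the shell and the picture viewer there is one more tool, called after "Emit:" as name(argument=value, ...) on one line, values as JSON. arm_command: Moves the arm, as the interface text tells. Its arguments: {"type":"object","properties":{"steps":{"type":"array","items":{"type":"array","items":{"type":"number"}}},"grip_force":{"type":"number"}},"required":["steps"]}

```bash
mkdir -p pics
cat > h.py <<'E'
import numpy as np, cv2
from workcell import monitor, eyes, robot
def snap(n):
    s=eyes.snapshot(n); return s
def world(s,m):
    v,u=np.nonzero(m&(s["depth"]>0)); d=s["depth"][v,u]
    c=np.c_[(u-s["cx"])/s["fx"]*d,(v-s["cy"])/s["fy"]*d,d]
    return (c-s["t"])@s["R"]
def proj(s,X):
    c=s["R"]@np.asarray(X)+s["t"]; return s["fx"]*c[0]/c[2]+s["cx"], s["fy"]*c[1]/c[2]+s["cy"]
E
python3 - <<'E'
from h import *
print(monitor.state(), robot.nose_length)
ims=[]
for n in("scene","top"):
    s=snap(n); ims.append(s["img"][:,:,::-1])
    print(n, s["R"].round(3).tolist(), s["t"], s["fx"])
    for k in("main_catch","safety_catch","bar_grip","cabinet"):
        for r in eyes.masks_of(k,n)[:2]:
            P=world(s,r["region"])
            print(k,round(r["conf"],2),np.round(r["box"]),len(P), np.median(P,0).round(3) if len(P) else "", np.percentile(P,[3,97],axis=0).round(3).tolist() if len(P) else "")
    cv2.imwrite(f"pics/{n}0.png",cv2.resize(ims[-1],(768,576)))
E
```

```text
{'time': 0.0, 'joint_positions': array([ 1.55260248e+00,  3.85591272e-01,  6.61939920e-03, -5.25335649e-04,
       -1.19398119e+00, -2.58583357e-01]), 'qvel': array([ 0.00112981,  0.00012934, -0.0005572 ,  0.00102207,  0.00039146,
       -0.00152137]), 'joint_torque': array([ 6.20210958e-04, -3.90665138e+01,  1.87404120e+01,  4.21972811e+00,
        1.10447893e-02, -1.79972790e-04]), 'position': array([0.17061901, 0.60069156, 0.24643216]), 'ee_rot': array([ 1.09986106e-03,  9.90425591e-01, -1.38043205e-01, -1.13071328e-04]), 'force': array([-0.09218142, -0.56345046, -0.5240691 ]), 'wrist_torque': array([-0.00418307, -0.02607609,  0.00982058]), 'finger_force': 0.0, 'width': 0.08674712299993105} 0.025
scene [[0.582, -0.813, -0.009], [-0.577, -0.406, -0.709], [0.573, 0.418, -0.705]] [-0.2222601   0.4647287   1.13272948] 457.69826641577396
main_catch 0.66 [346. 214.  89.  99.] 6201 [ 0.612 -0.131  0.177] [[0.587, -0.228, 0.021], [0.771, -0.02, 0.206]]
main_catch 0.66 [189. 224.  15.  17.] 170 [0.412 0.278 0.032] [[0.4, 0.268, 0.006], [0.432, 0.299, 0.041]]
safety_catch 0.65 [344. 212.  9
[... 408 characters left out ...]
038]]
top [[-0.025, -1.0, -0.005], [-0.997, 0.025, -0.067], [0.067, 0.004, -0.998]] [0.12958626 0.55370529 1.63817571] 480.3808687654008
main_catch 0.57 [327. 159.  87.  74.] 4645 [ 0.675 -0.107  0.18 ] [[0.591, -0.225, 0.025], [0.767, -0.004, 0.208]]
safety_catch 0.72 [327. 161.  88.  75.] 4599 [ 0.675 -0.105  0.18 ] [[0.59, -0.222, 0.024], [0.766, -0.003, 0.207]]
safety_catch 0.71 [203. 220.  11.  11.] 107 [0.483 0.287 0.038] [[0.469, 0.27, 0.002], [0.499, 0.304, 0.043]]
bar_grip 0.63 [330. 185.  77.  26.] 413 [ 0.599 -0.125  0.155] [[0.551, -0.243, 0.019], [0.618, -0.02, 0.196]]
cabinet 0.63 [327. 162.  88.  74.] 4446 [ 0.675 -0.106  0.181] [[0.592, -0.221, 0.042], [0.766, -0.005, 0.207]]
```

View pics/scene0.png

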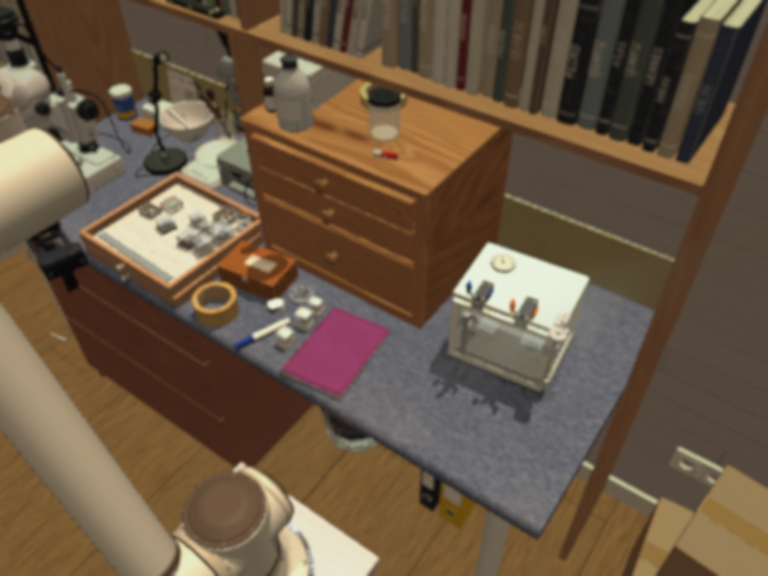

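View pics/top0.png

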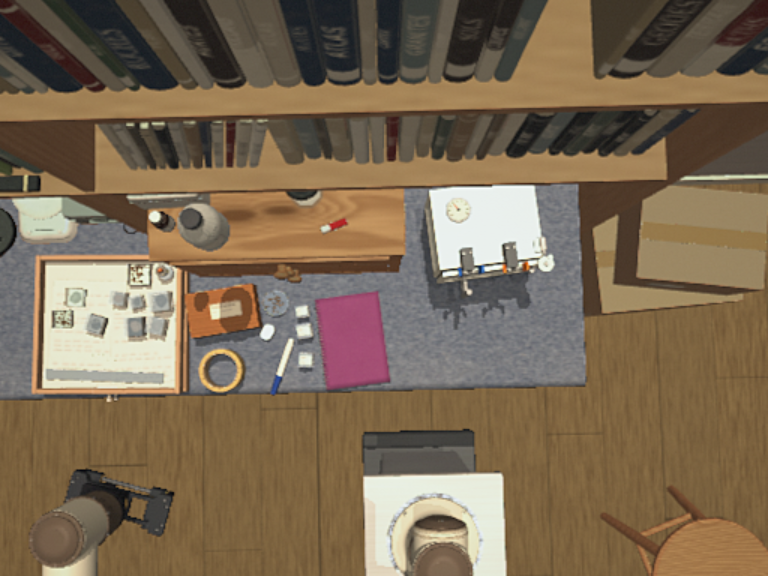

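Run:
```python
from h import *
for n in("scene","top"):
    s=snap(n); hsv=cv2.cvtColor(s["img"],cv2.COLOR_RGB2HSV); H,S,V=cv2.split(hsv)
    for k,m in(("blue",(H>98)&(H<125)&(S>120)),("orange",(H>5)&(H<20)&(S>170)&(V>120))):
        nl,lab,st,c=cv2.connectedComponentsWithStats(m.astype(np.uint8))
        for i in range(1,nl):
            if st[i,4]<6: continue
            P=world(s,lab==i)
            if len(P) and P[:,2].max()>.15 and .5<np.median(P[:,0])<.7: print(n,k,st[i],np.median(P,0).round(4),P.min(0).round(3),P.max(0).round(3))
    # roof edges
    M=np.ones(s["depth"].shape,bool); P=world(s,M)
    R=P[(abs(P[:,2]-.18)<.008)&(P[:,0]>.5)&(P[:,0]<.85)&(abs(P[:,1]+.12)<.2)]
    r=cv2.minAreaRect((R[:,:2]*1000).astype(np.float32)); print(n,len(R),r)
    B=P[(P[:,2]>.085)&(P[:,2]<.197)&(P[:,0]>.5)&(P[:,0]<.585)&(abs(P[:,1]+.1)<.15)]
    print("bar",len(B),np.median(B,0) if len(B) else "", B[B[:,2]>.15].mean(0) if len(B) else "")
```

```text
scene orange [256 100   9   3  11] [0.6891 0.1942 0.3757] [0.664 0.172 0.372] [0.698 0.207 0.391]
scene 2884 ((680.9219970703125, -75.97442626953125), (356.0810852050781, 266.544677734375), 77.92974853515625)
bar 141 [ 0.54902899 -0.0718647   0.144252  ] [ 0.55215364 -0.07075318  0.17362514]
top blue [319 177   4   5  16] [ 0.5949 -0.0932  0.2307] [ 0.589 -0.107  0.17 ] [ 0.608 -0.089  0.239]
top blue [305 179   3   5  11] [ 0.592  -0.0498  0.2246] [ 0.585 -0.059  0.171] [ 0.603 -0.047  0.233]
top orange [349 175   4   5  16] [ 0.5993 -0.1836  0.2277] [ 0.593 -0.21   0.124] [ 0.61  -0.179  0.236]
top orange [335 177   3   5  10] [ 0.5937 -0.1399  0.2284] [ 0.588 -0.149  0.197] [ 0.604 -0.137  0.235]
top 3338 ((659.4931030273438, -82.53848266601562), (227.36929321289062, 316.99212646484375), 0.5560696721076965)
bar 62 [ 0.56037454 -0.06728276  0.14643494] [ 0.55466727 -0.06919534  0.17895044]
```

The pictures show the cabinet at lower right of the desk. In the top image (768 scale) the blue pads are near (466,266), the orange ones near (513,262) and the bar at (468,288). The path in front of it is free; the notebook is at (352,340). Next I'm refining the pose.

Run:
```python
from h import *
def zplane(s,u,v,z):
    C=-s["R"].T@s["t"]; r=s["R"].T@np.array([(u-s["cx"])/s["fx"],(v-s["cy"])/s["fy"],1]); return C+r*(z-C[2])/r[2]
s=snap("top"); im=s["img"].astype(float)
# colour chroma weighted centroids of pads
b=np.clip(im[...,2]-im[...,0]-40,0,None); o=np.clip(im[...,0]-im[...,2]-70,0,None)
for k,w,boxes in(("blue",b,((301,310,175,187),(316,325,174,186))),("orange",o,((332,340,174,186),(346,355,172,184)))):
    p=[]
    for u0,u1,v0,v1 in boxes:
        W=w[v0:v1,u0:u1]; V,U=np.mgrid[v0:v1,u0:u1]; u,v=(W*U).sum()/W.sum(),(W*V).sum()/W.sum(); p.append(zplane(s,u,v,.225)); print(k,round(u,2),round(v,2),p[-1].round(4),W.sum())
    print("mid",(p[0]+p[1])/2,np.linalg.norm(p[0]-p[1]))
V,U=np.mgrid[0:384,0:512]
P=world(s,np.ones((384,512),bool)); D=s["depth"]>0
Z=np.zeros((384,512)); Z[D]=P[:,2]
m=((abs(Z-.18)<.012)&(U>280)&(U<372)&(V>115)&(V<192)).astype(np.uint8)
m=cv2.morphologyEx(m,cv2.MORPH_OPEN,np.ones((3,3)))
n,l,st,c=cv2.connectedComponentsWithStats(m); i=1+st[1:,4].argmax(); print(st[i])
v,u=np.nonzero(l==i); Q=np.array([zplane(s,a,b_,.18)[:2] for a,b_ in zip(u,v)])
print(cv2.minAreaRect((Q*1000).astype(np.float32)))
vis=cv2.resize(np.hstack([s["img"][110:210,270:380,::-1],cv2.cvtColor(m*255,cv2.COLOR_GRAY2BGR)[110:210,270:380]]),None,fx=3.6,fy=5*.72,interpolation=cv2.INTER_NEAREST)
t=snap("scene")["img"][150:270,290:400,::-1]
cv2.imwrite("pics/c1.png",np.hstack([cv2.resize(s["img"][110:210,270:380,::-1],(396,400),interpolation=2),cv2.resize(t,(396,400),interpolation=2)]))
```

```text
blue 306.27 180.85 [ 0.5915 -0.0507  0.225 ] 944.0
blue 321.13 178.9 [ 0.5963 -0.0958  0.225 ] 925.0
mid [ 0.59388882 -0.07327699  0.225     ] 0.04536919382627902
orange 335.91 178.76 [ 0.5956 -0.1405  0.225 ] 1315.0
orange 350.68 176.87 [ 0.6002 -0.1853  0.225 ] 1409.0
mid [ 0.59786883 -0.16292418  0.225     ] 0.045086624362185766
[ 286  124   76   57 3399]
((690.6385498046875, -112.37535095214844), (173.27500915527344, 223.84104919433594), 3.500401735305786)
```

View pics/c1.png

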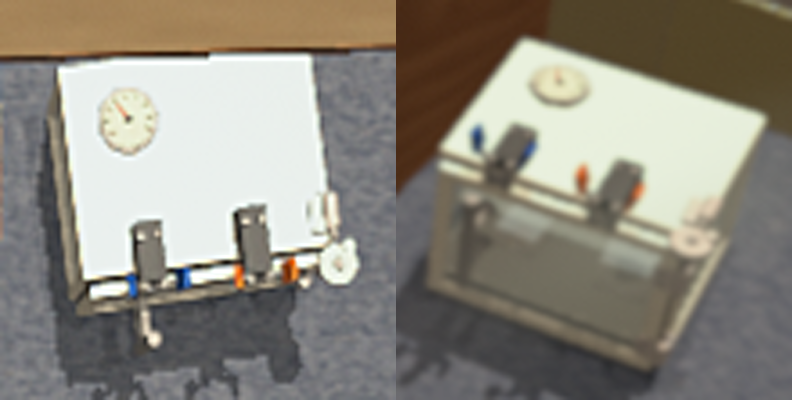

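Emit:
arm_command(steps=[[0,0,0,0.53,0.46,-0.1,0.75],[0,0,0,0.53,0.46,-0.1,0.75],[0,0,0,0.53,0.46,-0.1,0.75],[0,0,0,0.53,0.46,-0.1,0.75],[0,0,0,0.53,0.46,-0.1,0.75],[0,0,0,0.53,0.46,-0.1,0.75],[0,0,0,0.53,0.46,-0.1,0.75],[0,0,0,0.53,0.46,-0.1,0.75],[0,0,0,0.53,0.46,-0.1,0.75],[0,0,0,0.53,0.46,-0.1,0.75]], grip_force=25)

```text
time: 1.95
position: [0.4018, 0.2476, 0.3081]
ee_rot: [-0.0, 0.99, -0.138, 0.0]
force: [0.2, 0.3, -0.5]
width: 0.0651
finger_force: 0.0
```

Emit:
arm_command(steps=[[0,0,-0.9,0,0,0,0.75],[0,0,-0.9,0,0,0,0.75],[0,0,-0.91,0,0,0,0.75],[0,0,0,0.35,0.81,0,0.75],[0,0,0,0.35,0.81,0,0.75],[0,0,0,0.35,0.81,0,0.75],[0,0,0,0.35,0.81,0,0.75],[0,0,0,0.35,0.81,0,0.75],[0,0,0,0.35,0.81,0,0.75],[0,0,0,0.35,0.79,0,0.75]])

```text
time: 3.2
position: [0.5825, -0.0752, 0.3077]
ee_rot: [-0.0, 0.999, 0.051, 0.0]
force: [0.9, 1.1, 0.6]
width: 0.065
finger_force: 0.0
```

Emit:
arm_command(steps=[[0,0,0,0.19,0,0,0.75],[0,0,0,0,0,0,0.75],[0,0,0,0,0,0.15,0.75],[0,0,0,0,0,0.15,0.75],[0,0,0,0,0,0.15,0.75],[0,0,0,0,0,0.15,0.75],[0,0,0,0,0,0.1,0.75],[0,0,0,0,0,0,0.75],[0,0,0,0,0,0,0.75],[0,0,0,0,0,0,0.75]])

```text
time: 4.45
position: [0.5934, -0.0724, 0.266]
ee_rot: [0.0, 0.999, 0.051, 0.0]
force: [0.4, 0.3, -0.2]
width: 0.0654
finger_force: 0.0
```

Run:
```python
from h import *
s=snap("scene"); t=snap("top")
cv2.imwrite("pics/c2.png",np.hstack([cv2.resize(s["img"][130:250,290:400,::-1],(396,432),interpolation=2),cv2.resize(t["img"][110:230,270:380,::-1],(396,432),interpolation=2)]))
```

```text
(no output)
```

View pics/c2.png

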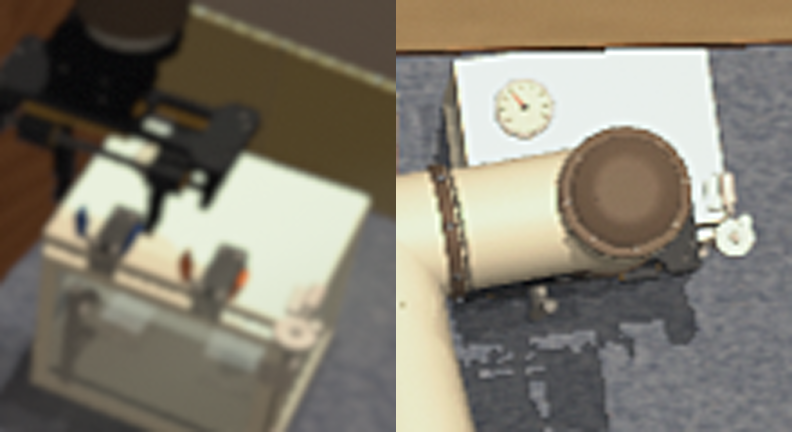

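The picture shows the open fingers above the blue catch, tips near (60,195) and (155,225) in the left crop. I'm descending to it.

Emit:
arm_command(steps=[[0,0,0,0,0,0.15,0.75],[0,0,0,0,0,0.15,0.75],[0,0,0,0,0,0.15,0.75],[0,0,0,0,0,0.15,0.75],[0,0,0,0,0,0.03,0.75],[0,0,0,0,0,0,0.75],[0,0,0,0,0,0,0.75],[0,0,0,0,0,0,0.75],[0,0,0,0,0,0,0.75],[0,0,0,0,0,0,0.75]])

```text
time: 5.8
position: [0.5932, -0.0724, 0.2279]
ee_rot: [-0.0, 0.999, 0.051, 0.0]
force: [-0.1, -0.1, 0.6]
width: 0.065
finger_force: 0.0
```

Run:
```python
from h import *
s=snap("scene")
for z in(.22,):
  for d in(-.0325,.0325):
    p=proj(s,[.594-.1*d,-.0724+.995*d,.205]); print(p,(p[0]-290)*6,(p[1]-150)*6)
cv2.imwrite("pics/c3.png",cv2.resize(s["img"][150:250,290:400,::-1],(660,600),interpolation=2))
```

```text
(np.float64(329.23566777369103), np.float64(202.2258089796916)) 235.4140066421462 313.35485387814964
(np.float64(308.2186369780402), np.float64(194.2568023348681)) 109.31182186824117 265.5408140092086
```

View pics/c3.png

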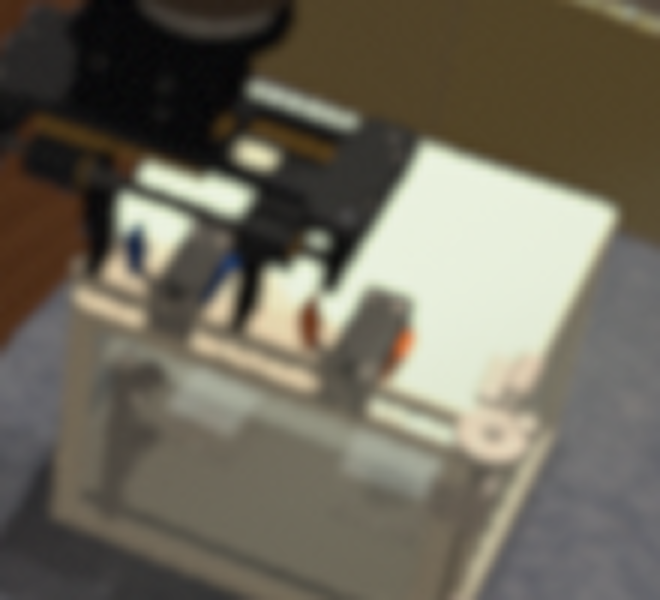

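The left crop shows the fingers at (105,270) and (240,320) straddling the blue pads at (135,250) and (225,275). The left gap looks slightly larger, so I'll close gradually and watch the side force.

Emit:
arm_command(steps=[[0,0,0,0,0,0,0.6],[0,0,0,0,0,0,0.55],[0,0,0,0,0,0,0.53],[0,0,0,0,0,0,0.52],[0,0,0,0,0,0,0.52],[0,0,0,0,0,0,0.52],[0,0,0,0,0,0,0.52],[0,0,0,0,0,0,0.52],[0,0,0,0,0,0,0.52],[0,0,0,0,0,0,0.52]])

```text
time: 7.1
position: [0.5934, -0.0723, 0.2285]
ee_rot: [0.0, 0.999, 0.051, 0.0]
force: [-1.1, -0.2, 5.7]
width: 0.0456
finger_force: 4.5
```

Run:
```python
from h import *
s=monitor.state(); print(s["force"],s["width"],s["finger_force"],s["position"])
```

```text
[-1.14145323 -0.20384002  5.69030743] 0.04562998692299191 4.502396546445198 [ 0.59340297 -0.07233738  0.22846345]
```

Emit:
arm_command(steps=[[0,0,0,0,0,0,0.45],[0,0,0,0,0,0,0.4],[0,0,0,0,0,0,0.35],[0,0,0,0,0,0,0.3],[0,0,0,0,0,0,0.3],[0,0,0,0,0,0,0.3],[0,0,0,0,0,0,0.3],[0,0,0,0,0,0,0.3],[0,0,0,0,0,0,0.3],[0,0,0,0,0,0,0.3]])

```text
time: 8.35
position: [0.5938, -0.0736, 0.2307]
ee_rot: [0.001, 0.999, 0.051, 0.002]
force: [-3.1, -3.7, 11.7]
width: 0.0305
finger_force: 25.0
```

Run:
```python
from h import *
s=snap("top")
print(monitor.state()["force"])
cv2.imwrite("pics/c4.png",cv2.resize(s["img"][160:220,270:380,::-1],(660,360),interpolation=2))
```

```text
[-3.95967675 -3.81551647 11.40899958]
```

View pics/c4.png

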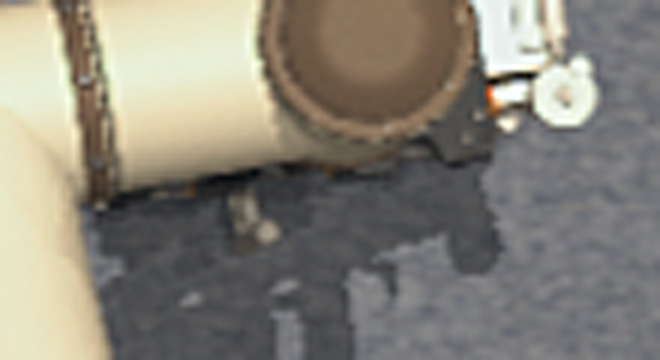

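The bar's top has shifted to (314,199) in the full image from (312,194.5), about 13 mm outward, so the door is ajar. Next is the release and the move to the orange catch.

Emit:
arm_command(steps=[[0,0,0,0,0,0,0.75],[0,0,0,0,0,0,0.75],[0,0,0,0,0,0,0.75],[0,0,0,0,0,-0.35,0.75],[0,0,0,0,0,-0.35,0.75],[0,0,0,-0.08,0.5,0,0.75],[0,0,0,0,0.5,0,0.75],[0,0,0,0,0.52,0,0.75],[0,0,0,0,0,0,0.75],[0,0,0,0,0,0,0.75]])

```text
time: 9.65
position: [0.5974, -0.1628, 0.2688]
ee_rot: [-0.001, 0.999, 0.051, -0.001]
force: [-0.6, 0.4, -0.3]
width: 0.0654
finger_force: 0.0
```

Run:
```python
from h import *
s=snap("scene"); t=snap("top"); print(monitor.state()["position"])
cv2.imwrite("pics/c5.png",np.hstack([cv2.resize(s["img"][140:250,290:400,::-1],(396,396),interpolation=2),cv2.resize(t["img"][110:220,270:380,::-1],(396,396),interpolation=2)]))
```

```text
[ 0.59761006 -0.16248822  0.26935689]
```

View pics/c5.png

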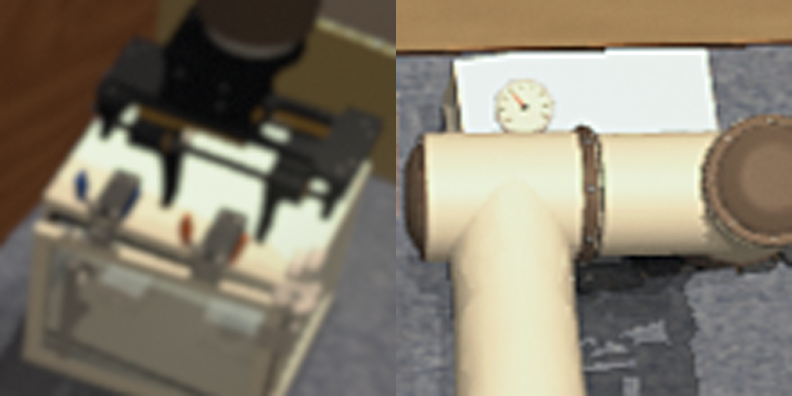

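The door is visibly ajar (gap under the roof edge at (60,225)), with the fingers above the orange catch. Next: descend and squeeze.

Emit:
arm_command(steps=[[0,0,0,0,0.01,0.17,0.75],[0,0,0,0,0,0.17,0.75],[0,0,0,0,0,0.17,0.75],[0,0,0,0,0,0.17,0.75],[0,0,0,0,0,0,0.75],[0,0,0,0,0,0,0.6],[0,0,0,0,0,0,0.53],[0,0,0,0,0,0,0.52],[0,0,0,0,0,0,0.52],[0,0,0,0,0,0,0.52]])

```text
time: 11.0
position: [0.5981, -0.1642, 0.2304]
ee_rot: [0.0, 0.999, 0.051, 0.001]
force: [-1.9, 2.4, 4.7]
width: 0.0456
finger_force: 4.6
```

Emit:
arm_command(steps=[[0,0,0,0,0,0,0.45],[0,0,0,0,0,0,0.4],[0,0,0,0,0,0,0.35],[0,0,0,0,0,0,0.3],[0,0,0,0,0,0,0.3],[0,0,0,0,0,0,0.3],[0,0,0,0,0,0,0.3],[0,0,0,0,0,0,0.3],[0,0,0,0,0,0,0.3],[0,0,0,0,0,0,0.3]])

```text
time: 12.25
position: [0.5983, -0.1639, 0.2325]
ee_rot: [0.001, 0.999, 0.051, 0.002]
force: [-3.6, 5.1, 11.7]
width: 0.0304
finger_force: 25.0
```

Emit:
arm_command(steps=[[0,0,0,0,0,0,0.75],[0,0,0,0,0,0,0.75],[0,0,0,0,0,0,0.75],[0,0,0,0,0,-0.35,0.75],[0,0,0,0,0,-0.4,0.75],[0,0,0,0,0,-0.4,0.75],[0,0,0,0,0,0,0.75],[0,0,0,0,0,0,0.75],[0,0,0,0,0,0,0.75],[0,0,0,0,0,0,0.75]])

```text
time: 13.5
position: [0.5975, -0.1642, 0.297]
ee_rot: [-0.0, 0.999, 0.051, -0.001]
force: [-0.1, 0.4, 1.1]
width: 0.0654
finger_force: 0.0
```

Run:
```python
from h import *
s=snap("scene"); t=snap("top"); print(monitor.state()["position"])
np.savez("s.npz",**{k:v for k,v in s.items()}); np.savez("t.npz",**t)
cv2.imwrite("pics/c6.png",np.hstack([cv2.resize(s["img"][150:260,280:390,::-1],(396,396),interpolation=2),cv2.resize(t["img"][150:260,270:380,::-1],(396,396),interpolation=2)]))
```

```text
[ 0.597638   -0.16419605  0.29744556]
```

View pics/c6.png

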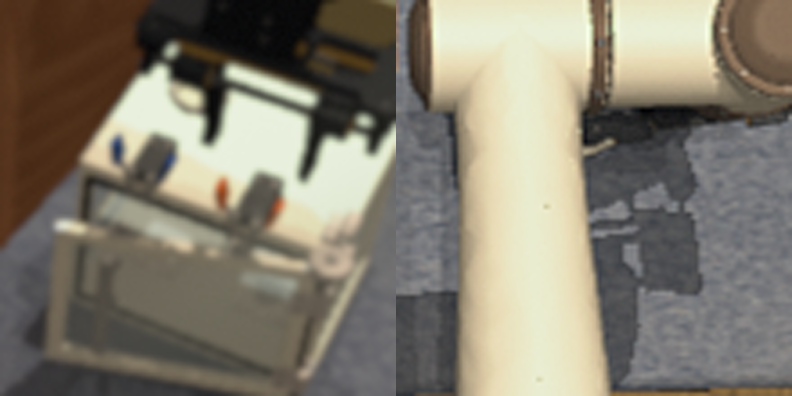

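The door now stands clearly free; its bar is near (105,265) in the left crop. I'm working out the bar position.

Run:
```python
from h import *
def zplane(s,u,v,z):
    C=-s["R"].T@s["t"]; r=s["R"].T@np.array([(u-s["cx"])/s["fx"],(v-s["cy"])/s["fy"],1]); return C+r*(z-C[2])/r[2]
s=dict(np.load("s.npz")); t=dict(np.load("t.npz"))
b0=zplane(t,311.7,194.5,.192); b1=zplane(t,314.2,198.7,.192); print(b0,b1)
R=lambda a:np.array([[np.cos(a),-np.sin(a)],[np.sin(a),np.cos(a)]])
psi=np.radians(5.8); L=np.array([-.037,.165])
hs=[b0[:2]-R(psi)@L, b1[:2]-R(psi+.08)@L]; print(hs)
h=np.mean(hs,0)
for a in(.2,.27,.32):
    p=h+R(psi+a)@L; q=[proj(s,[*p,z]) for z in(.192,.1)]; print(a,p,[((u-280)*3.6,(v-150)*3.6) for u,v in q])
# door plane from depth: points in front of cabinet between heights
P=world(s,np.ones((384,512),bool)); C=h
D=P[(P[:,2]>.03)&(P[:,2]<.2)&(P[:,1]>-.25)&(P[:,1]<0)&(P[:,0]>.47)&(P[:,0]<.62)]
print(len(D))
top=D[(D[:,2]>.15)]; 
for p in np.array(sorted(top.tolist(),key=lambda r:r[1]))[::12]: print(p.round(3),end=" ")
cv2.imwrite("pics/c7.png",cv2.resize(s["img"][200:260,285:365,::-1],(800,600),interpolation=2))
```

```text
[ 0.55206665 -0.06977036  0.192     ] [ 0.53888237 -0.07704806  0.192     ]
[array([ 0.60555152, -0.23018659]), array([ 0.6050158 , -0.23267701])]
0.2 [ 0.52099513 -0.08483901] [(np.float64(103.7605704441626), np.float64(247.48595277497714)), (np.float64(95.2378494573163), np.float64(324.57418953335116))]
0.27 [ 0.51094844 -0.0910934 ] [(np.float64(104.0507408493199), np.float64(259.00055305747674)), (np.float64(95.45956874879087), np.float64(336.0112210737415))]
0.32 [ 0.50405234 -0.09598358] [(np.float64(104.93310612644491), np.float64(267.3343882428214)), (np.float64(96.25898138624532), np.float64(344.2845883762095))]
3108
[ 0.604 -0.247  0.191] [ 0.595 -0.242  0.188] [ 0.596 -0.238  0.192] [ 0.596 -0.235  0.194] [ 0.602 -0.232  0.196] [ 0.59  -0.23   0.193] [ 0.594 -0.227  0.195] [ 0.606 -0.223  0.165] [ 0.62  -0.221  0.193] [ 0.604 -0.219  0.163] [ 0.603 -0.216  0.167] [ 0.608 -0.212  0.173] [ 0.605 -0.208  0.151] [ 0.604 -0.205  0.172] [ 0.619 -0.202  0.182] [ 0.614 -0.198  0.166] [ 0.617 -0.196  0.171] [ 0.597 -0.193  0.153] [ 0.593 -0.19   0.164] [ 0.615 -0.187  0.171] [ 0.59
[... 995 characters left out ...]
88  0.194] [ 0.615 -0.087  0.18 ] [ 0.554 -0.085  0.157] [ 0.555 -0.083  0.176] [ 0.594 -0.082  0.187] [ 0.594 -0.08   0.174] [ 0.594 -0.079  0.186] [ 0.548 -0.077  0.175] [ 0.547 -0.075  0.17 ] [ 0.553 -0.071  0.175] [ 0.549 -0.069  0.152] [ 0.555 -0.067  0.174] [ 0.59  -0.065  0.181] [ 0.587 -0.063  0.186] [ 0.541 -0.059  0.169] [ 0.543 -0.056  0.157] [ 0.543 -0.052  0.15 ] [ 0.541 -0.05   0.16 ] [ 0.604 -0.048  0.175] [ 0.605 -0.044  0.168] [ 0.536 -0.042  0.168] [ 0.534 -0.041  0.155] [ 0.537 -0.038  0.172] [ 0.535 -0.036  0.173] [ 0.6   -0.033  0.17 ] [ 0.609 -0.03   0.182] [ 0.596 -0.026  0.16 ] [ 0.604 -0.023  0.181] [ 0.6   -0.021  0.158] [ 0.599 -0.017  0.17 ] [ 0.614 -0.014  0.181]
```

View pics/c7.png

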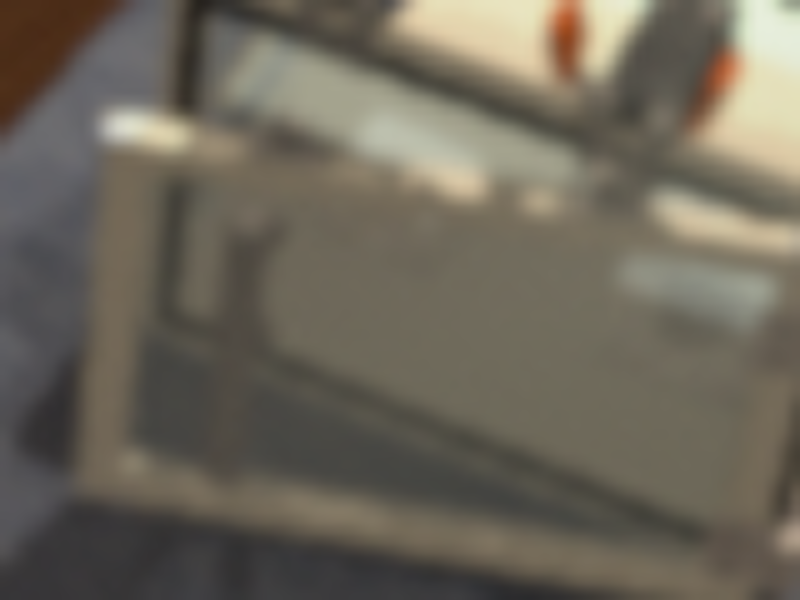

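The bar's top is at (245,215) in the crop, which is (309.5,221.5) in the full image. That matches the predicted bar at (0.511,−0.091) for 0.27 rad.

Emit:
arm_command(steps=[[0,0,0,-0.33,-0.34,0,0.5],[0,0,0,-0.33,-0.34,0,0.5],[0,0,0,-0.33,-0.34,0,0.5],[0,0,0,-0.33,-0.34,0,0.5],[0,0,0,0,0,0.3,0.5],[0,0,0,0,0,0.3,0.5],[0,0,0,0,0,0.3,0.5],[0,0,0,0,0,0.3,0.5],[0,0,0,0,0,0,0.5],[0,0,0,0,0,0,0.5]])

```text
time: 14.85
position: [0.5112, -0.0911, 0.2267]
ee_rot: [0.0, 0.999, 0.051, 0.001]
force: [0.1, -0.4, 0.9]
width: 0.0435
finger_force: 0.0
```

Run:
```python
from h import *
s=snap("scene"); q=monitor.state(); print(q["position"],q["joint_positions"],q["force"])
cv2.imwrite("pics/c8.png",cv2.resize(s["img"][170:260,280:390,::-1],(733,600),interpolation=2))
```

```text
[ 0.51128022 -0.0910565   0.22692856] [ 1.36742813e-01  2.21360990e-01 -2.81782995e-01  4.17078988e-04
 -1.06584732e+00  1.53565211e+00] [-0.60372844 -0.04959722  0.58536467]
```

View pics/c8.png

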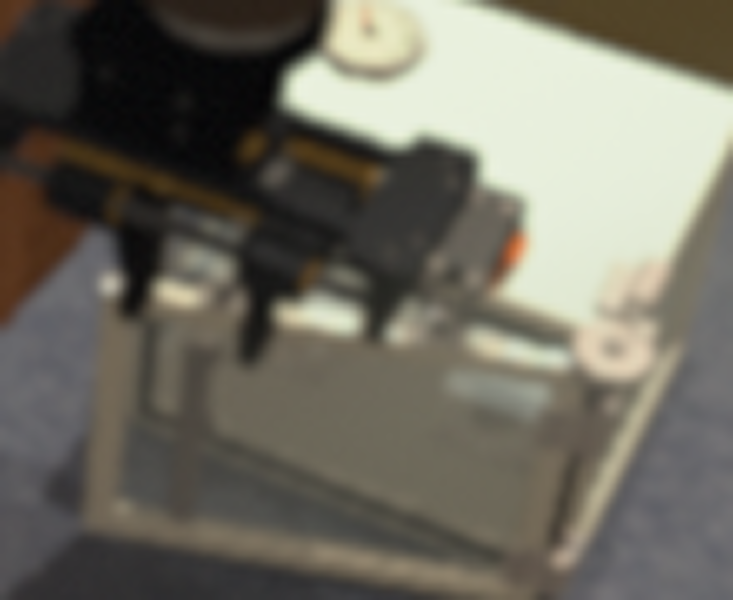

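The fingertips at (130,310) and (250,355) straddle the bar's top at (200,355). Descend and grip.

Emit:
arm_command(steps=[[0,0,0,0,0,0.15,0.5],[0,0,0,0,0,0.15,0.5],[0,0,0,0,0,0.15,0.5],[0,0,0,0,0,0.14,0.5],[0,0,0,0,0,0,0.5],[0,0,0,0,0,0,0.3],[0,0,0,0,0,0,0.15],[0,0,0,0,0,0,0],[0,0,0,0,0,0,0],[0,0,0,0,0,0,0]], grip_force=35)

```text
time: 16.15
position: [0.5125, -0.0925, 0.1909]
ee_rot: [0.001, 0.999, 0.051, 0.002]
force: [4.9, -7.5, -4.1]
width: 0.011
finger_force: 35.0
```

Emit:
arm_command(steps=[[0,0,0,0,0,0,0],[0,0,0,0,0,0,0],[0,0,0,0,0,0,0],[0,0,0,0,0,0,0],[0,0,0,0,0,0,0],[0,0,0,0,0,0,0],[0,0,0,0,0,0,0],[0,0,0,0,0,0,0],[0,0,0,0,0,0,0],[0,0,0,0,0,0,0]])

```text
time: 17.4
position: [0.5125, -0.0925, 0.1909]
ee_rot: [0.001, 0.999, 0.051, 0.002]
force: [5.1, -7.3, -5.0]
width: 0.0112
finger_force: 35.0
```

Run:
```python
from h import *
q=monitor.state(); p=q["position"][:2]; print(p,q["width"],q["force"])
h=np.array([.6053,-.2314]); L=np.array([-.037,.165]); psi=np.radians(5.8)
d=p-h; print(np.linalg.norm(d)); 
a0=np.arctan2(d[1],d[0])-np.arctan2(L[1],L[0])-psi; print("door",a0)
c,s_=np.cos(psi),np.sin(psi); r=.169
ph=np.arctan2(d[1],d[0]); prev=p
for a in np.linspace(a0,1.62,25)[1:]:
    g=np.arctan2(L[1],L[0])+psi+a; n=h+r*np.array([np.cos(g),np.sin(g)]); w=n-prev; prev=n
    print(round(a,2), np.round([(c*w[0]+s_*w[1])/.06,(s_*w[0]-c*w[1])/.06],3),n.round(3))
```

```text
[ 0.51250939 -0.09254886] 0.011157342589333069 [ 5.09947024 -7.32602121 -5.03095045]
0.16700219950682071
door 0.26729220303992685
0.32 [-0.154  0.049] [ 0.504 -0.096]
0.38 [-0.133  0.086] [ 0.496 -0.102]
0.44 [-0.128  0.093] [ 0.489 -0.109]
0.49 [-0.123  0.1  ] [ 0.482 -0.115]
0.55 [-0.117  0.107] [ 0.476 -0.123]
0.61 [-0.111  0.114] [ 0.47 -0.13]
0.66 [-0.104  0.12 ] [ 0.465 -0.138]
0.72 [-0.097  0.125] [ 0.46  -0.146]
0.77 [-0.09   0.131] [ 0.455 -0.154]
0.83 [-0.083  0.136] [ 0.451 -0.163]
0.89 [-0.075  0.14 ] [ 0.447 -0.172]
0.94 [-0.067  0.144] [ 0.444 -0.181]
1.0 [-0.059  0.148] [ 0.442 -0.19 ]
1.06 [-0.05   0.151] [ 0.439 -0.199]
1.11 [-0.042  0.153] [ 0.438 -0.208]
1.17 [-0.033  0.155] [ 0.437 -0.218]
1.23 [-0.024  0.157] [ 0.436 -0.227]
1.28 [-0.015  0.158] [ 0.436 -0.237]
1.34 [-0.006  0.159] [ 0.437 -0.246]
1.39 [0.003 0.159] [ 0.438 -0.256]
1.45 [0.012 0.158] [ 0.44  -0.265]
1.51 [0.02  0.157] [ 0.442 -0.275]
1.56 [0.029 0.156] [ 0.445 -0.284]
1.62 [0.038 0.154] [ 0.448 -0.293]
```

Emit:
arm_command(steps=[[0,0,0,-0.14,0.06,0,0],[0,0,0,-0.13,0.09,0,0],[0,0,0,-0.13,0.09,0,0],[0,0,0,-0.12,0.1,0,0],[0,0,0,-0.12,0.11,0,0],[0,0,0,-0.11,0.11,0,0],[0,0,0,-0.1,0.12,0,0],[0,0,0,-0.1,0.13,0,0],[0,0,0,0,0,0,0],[0,0,0,0,0,0,0]])

```text
time: 18.65
position: [0.4599, -0.1448, 0.1908]
ee_rot: [-0.0, 0.999, 0.051, 0.001]
force: [2.8, -1.1, -2.4]
width: 0.0112
finger_force: 35.0
```

Emit:
arm_command(steps=[[0,0,0,-0.09,0.13,0,0],[0,0,0,-0.08,0.14,0,0],[0,0,0,-0.08,0.14,0,0],[0,0,0,-0.07,0.14,0,0],[0,0,0,-0.06,0.15,0,0],[0,0,0,-0.05,0.15,0,0],[0,0,0,-0.04,0.15,0,0],[0,0,0,-0.03,0.16,0,0],[0,0,0,-0.02,0.16,0,0],[0,0,0,0,0,0,0]])

```text
time: 19.9
position: [0.4338, -0.2279, 0.1909]
ee_rot: [-0.0, 0.999, 0.05, -0.002]
force: [-3.1, 3.7, 8.3]
width: 0.0107
finger_force: 35.0
```

Emit:
arm_command(steps=[[0,0,0,0.02,0.16,0,0],[0,0,0,0.01,0.16,0,0],[0,0,0,0.01,0.16,0,0],[0,0,0,0.01,0.16,0,0],[0,0,0,0.02,0.16,0,0],[0,0,0,0.03,0.16,0,0],[0,0,0,0.04,0.15,0,0],[0,0,0,0,0,0,0],[0,0,0,0,0,0,0],[0,0,0,0,0,0,0]])

```text
time: 21.15
position: [0.447, -0.2933, 0.1909]
ee_rot: [-0.001, 0.999, 0.05, -0.004]
force: [-9.0, 1.2, 9.1]
width: 0.0111
finger_force: 35.0
```

Run:
```python
from h import *
s=snap("scene"); q=monitor.state(); p=q["position"][:2]
d=p-np.array([.6053,-.2314]); print(p,q["force"],q["finger_force"],q["qvel"],np.linalg.norm(d),(np.arctan2(d[1],d[0])-np.arctan2(.165,-.037)-np.radians(5.8))%6.283)
cv2.imwrite("pics/c9.png",cv2.resize(s["img"][170:290,260:410,::-1],(750,600),interpolation=2))
```

```text
[ 0.44702272 -0.29325361] [-8.09453635 -0.26740596  9.11202789] 34.99219588469714 [ 0.00167291 -0.00078786  0.00050285  0.00211779 -0.00101379  0.00018393] 0.16993400339699283 1.621332665144008
```

View pics/c9.png

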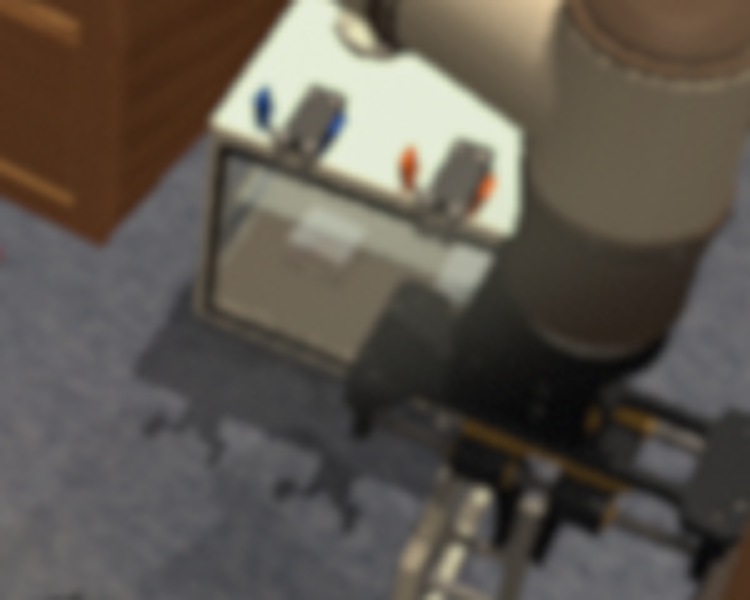

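The picture shows the door swung square to the front (door edge near (450,510)), with the bar held in the fingers near (525,510). The estimated door angle is 1.62 rad and the arm is still, so I'm handing in.

```bash
python3 -c "
from workcell import robot
print(robot.close_job())"
```

```text
the job is handed in; nothing more can be done
None
```

The cabinet door is open and the gripper is still holding it by the bar at about 1.62 rad (93°): I squeezed the blue catch, then the orange, swung it past the stay and handed the job in; no verdict came back, and I did not re-measure the other things, though the arm never went near them.

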